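Hang the soldering copper in the bench rack and shut the keeper

ROBOT

A 6-joint arm with a two-finger parallel gripper is mounted at the origin on the work surface. World frame = base frame: x ahead of the robot, y to its left, z up, the work surface at z = 0. Lengths are in m, angles in rad, forces in N, time in s.
With the tool pointing down it reaches from about 0.25 to 0.725 m from the base axis. Payload 4 kg.
Tool frame: the origin (TCP) lies midway between the tips of the shut fingers; the grasp point (between the pads) lies 19 mm behind it; z points along the fingers, y is the line along which they close (so a half turn about z gives the same grasp; the last joint's range is limited). The gripper opens to 85 mm and grips with 20 to 120 N. Pads are 22 mm wide; open, the fingers measure 114 mm over their backs; the gripper's body (76 mm by 85 mm) begins 54 mm behind the grasp point. The pads swing forward as they close: fully open they stand 13 mm farther back than shut.
Start: joints at [1.255, 0.241, 0.005, 1.335, 0, 1.571], TCP at [0.155, 0.475, 0.231] pointing down, gripper open.
Joint ranges: [-2.72, 2.72], [-1.05, 1.87], [-1.09, 1.28], [-1.99, 2.15], [-1.42, 1.44], [-3.14, 3.14]. Speed limits (rad/s): [2.79, 2.79, 3.14, 3.14, 3.14, 3.14].

INTERFACE

Orientations are given as a unit quaternion [x, y, z, w].
In Python, from workcell import bot gives the robot as it stands.
- The arm moves only by the tool move_arm, never from a script. Its argument "motion" is a list of rows, each an object of numbers: "x", "y", "z": the shift along the tool's x, y, z in cm; "yaw": the turn about the tool's z in degrees. A call has 1 to 20 rows; each row is the pose to reach, as a shift and turn from the pose commanded when the call began, along the tool's axes at that moment; what a row does not reach only later rows make up. A row lasts 1/8 s, in which the tool goes at most 62.5 mm and 10.7 degrees, less where a joint would pass 70% of its speed; a pose out of reach is approached as far as the arm can. A call with a gripper value outside its range is refused whole. "gripper" is the opening, from -1 (shut) to 1 (fully open), set as the call begins (left out, the last holds). The fingers move at their own pace and stop on an object; the grip force is fixed at half the most. Time passes only in rows, so rows that repeat a pose let the fingers close. It gives the time, the measured TCP pose, the force, the opening and the grip force at its end, in the units of the state.
- bot.get_obs(): the state, without advancing time (a new reading comes with each control period).
- bot.camera(name): name is "scene" or "top"; returns the picture (384x512x3 uint8, blue, green, red); there is no depth.
- bot.camera_model(name): a dict with "K" (3x3 intrinsics, pixels), "world_from_camera" (4x4, takes a point from camera to world coordinates). Camera axes: x right, y down, z forward; pixel columns grow to the right and rows downward; lengths in m; the calibration is good to about 2 mm. A picture is of the moment at which its call begins. camera_model takes no time and is no camera call.
- bot.job_done(): hands the job in; it is judged then, once.
Trained networks look in the newest picture that a camera, given by its name, has taken for a name from the list of things; names that differ only in an ending like _2 or _b are one class to them, and where a whole thing is asked for, a point or a joint stands for the part that bears it (a point fixed in the world has none). Each returns a list of dicts, best first, with "score" (0 to 1); they miss things now and then, are a little off and sometimes report something else, mostly with a low value. They report only what shows in the picture. A call takes as long as a camera call. They do not tell look-alikes from the thing itself.
- bot.cut_out(camera, name): "mask" (384x512 bool, what is visible of it) and "centre" ([row, column] in pixels, amid what is visible of it).
The state is a dict: "clock": time; "joint_pos": joint angles; "joint_vel": joint speeds; "tau": joint torques, N m; "eef_pos": TCP position; "tool_rot": TCP orientation; "ft_force": force on the tool from outside, world axes, zero at the start; "ft_torque": the same for the moment, N m; "grip_width": finger opening in m; "grasp_force": force on a finger pad.
Only numpy, scipy, OpenCV 4.12 (cv2) and the standard library are available. Lean on these libraries where they do the work, as an engineer would, in place of code of your own. Each camera call takes 0.05 s, during which the arm holds its last target. There are 200 camera calls.

TASK

Pick up the soldering copper from the bench by its wooden handle, let it swing down in a loosened grip until it hangs straight with its copper bit lowest and clear of the bench, and grip it firmly again. Then slide its shank into the vacant slot of the tool rack from the front so that it hangs there by its handle, let go, and swing the keeper bar fully shut across the slots. Leave the other tools and pots where they are.

Things in the scene. Friction and masses are not known exactly. Their poses are not given: they have to be found in the camera images.
- iron: Soldering copper, loose, 190 mm, 0.3 kg: square wooden handle 28 x 28 x 70 mm with steel ferrule, round steel shank 10 mm thick, square copper bit 28 mm wide with a point. Starts lying flat, axis 14 mm above the bench. Origin on the axis at the handle's shoulder. x runs to the handle's end: handle 0 to +70 mm, shank 0 to -75, bit -75 to -121; handle faces are square to y and z. Hangs with x up.
- iron_grip (a point): Middle of the soldering copper's handle, on its axis, 35 mm from the shoulder. The weight is mostly in the bit (centre of mass about 70 mm from the shoulder, bit side). Gripped with 60 N or more the tool stays level when lifted; as the grip is eased through about 30 to 5 N (a mm or so of finger opening) it swings down; under about 2 N it drops.
- iron_tip (a point): Point of the copper bit, on the axis, 121 mm from the shoulder on the side away from the handle.
- rack: Tool rack, fixed: wooden base 130 (x) x 250 (y) x 15 mm, end posts, dark steel board 12 mm thick, top 170 mm above the bench. Origin under the base's centre; front is its -x. Board x = -45 to +55 mm; three slots 18 mm wide at y = -70, 0, +70, open to the front, ending at x = +20. Tools hang by the handle's shoulder, shank at about x = 0 (-30 to +15 is in). Two slots are taken.
- tag: Flat brass tag, 14 x 30 x 2 mm, on the board behind the vacant slot. The origin of this entry is not at the tag but on the vacant slot's centre line at rack x = 0, at the board's top; its x, y axes are those of the rack, and the slot opens along -x.
- scraper: Steel scraper hanging in one of the slots, round wooden handle 29 mm thick and 62 mm long above the board; origin at its shoulder on the board's top. Leave it hanging.
- burnisher: Ball-ended burnisher hanging in another slot, same handle as the scraper; origin at its shoulder on the board's top. Leave it hanging.
- keeper (a joint): Keeper: level steel bar 8 x 10 x 230 mm on an upright pin at the rack's front corner, -y end; its top is 1 mm below the board's. 0 = shut (along rack +y, across all slot mouths); grows as it swings to the front and on to the right, rad, to 2.3; starts 1.75 to 2.1. At angle a it points along (-sin a, cos a) in rack x, y. Light friction (0.12 N m), stays where left, stops at 0.
- keeper_hinge (a point): Axis of the keeper bar's pin at the height of the board's top (rack x = -55, y = -105 mm).
- keeper_knob (a point): On the keeper's upright steel knob (round, 16 mm thick), 140 mm along the bar from the pin. The knob's top is 222 mm above the bench; this point is on its axis 10 mm below the top. Pinch it from above or push it sideways.
- hammer: Hammer lying on the bench near the robot, 240 mm long. Leave alone. Origin under its middle.
- bowl: Small copper bowl, 110 mm wide, 55 mm high. Leave alone. Origin under its middle.
- flux: Closed steel flux tin, 72 mm wide, 85 mm high. Leave alone. Origin under its middle.
- salblock: White block, 90 x 60 x 30 mm, on the right. Leave alone. Origin under its middle.
- pot: Small copper pot, 100 mm wide without its two handles, 75 mm high. Leave alone. Origin under its middle.
Not all that is in view belongs to the job. Leave any green or turquoise look-alike of the iron alone.

How it is judged:
On the way, in this order (a step that is already met when the one before it is completed fails the run):
1. the soldering copper hangs straight down from the firmly closed fingers, its bit clear of the bench (angle between iron's own x axis and vertical below 0.3 rad and height (world z) of iron_tip above 0.01 m and contact force between the fingers and iron above 8 N), for 0.3 s.
2. it hangs in the rack's slot by its handle, let go (angle between iron's own x axis and vertical below 0.15 rad and x of iron in the frame of rack between -0.032 and 0.022 m and y of iron in the frame of rack between -0.085 and 0.085 m and z of iron in the frame of rack between 0.165 and 0.177 m and contact force between the fingers and iron below 0.2 N), for 0.2 s.
At the end, for the whole second after the job is handed in: The soldering copper hangs at rest in the rack, handle up within 0.15 rad, its shank in the slot (shoulder between 32 mm in front of and 22 mm behind the seat line x = 0 of the rack) and its shoulder on the board (-5 to +7 mm); the keeper bar is shut to within 0.12 rad (angle between iron's own x axis and vertical below 0.15 rad and x of iron in the frame of rack between -0.032 and 0.022 m and y of iron in the frame of rack between -0.085 and 0.085 m and z of iron in the frame of rack between 0.165 and 0.177 m and value of joint keeper below 0.12 rad and linear speed of iron below 0.03 m/s and angular speed of iron below 0.3 rad/s); the robot touches nothing.
It fails at once if the scraper or the burnisher in the rack is disturbed (moved over 25 mm) (distance of any of scraper, burnisher from where it was at the start of the episode above 0.025 m).
It fails at once if the hammer, bowl, flux tin, white block or pot is disturbed (moved over 30 mm) (distance of any of hammer, bowl, flux, salblock, pot from where it was at the start of the episode above 0.03 m).
It also fails if it takes over 67 s, if anything falls off the work surface, if the arm or the gripper's body presses on something with over 40 N, if the wrist force passes 120 N, or if a joint passes its speed limit or range.

## Working session

There is one attempt and no reset: what is moved stays moved. The work goes in short steps, Python scripts to look and compute and a tool call to move; the robot and the scene stay as the last step left them, time stands still between calls to the robot, and variables do not carry over. Pictures are saved under pics/ and viewed, at most 14 in all, crops included, and the job is handed in when it is done.

Besides the shell and the picture viewer there is one more tool, called in YAML: its name, and indented under it one key for each argument. move_arm: Moves the arm, as the interface text tells. Its arguments: {"type":"object","properties":{"motion":{"type":"array"},"gripper":{"type":"number"}},"required":["motion"]}

```bash
mkdir -p pics; cat > h.py <<'E'
import numpy as np, cv2
from workcell import bot
def ray(cam,r,c):
    m=bot.camera_model(cam);K=np.array(m["K"]);T=np.array(m["world_from_camera"])
    d=T[:3,:3]@np.linalg.inv(K)@[c,r,1];return T[:3,3],d
def at(cam,r,c,z):
    o,d=ray(cam,r,c);return o+d*(z-o[2])/d[2]
def proj(cam,p):
    m=bot.camera_model(cam);K=np.array(m["K"]);T=np.linalg.inv(np.array(m["world_from_camera"]))
    q=K@(T[:3,:3]@np.array(p)+T[:3,3]);return q[1]/q[2],q[0]/q[2]
E
python3 - <<'E'
from h import *
a=bot.camera("scene");b=bot.camera("top")
cv2.imwrite("pics/s.png",a);cv2.imwrite("pics/t.png",cv2.resize(b,(800,600),interpolation=cv2.INTER_CUBIC))
for n in ["iron","tag","rack","keeper","keeper_knob","scraper","burnisher","bowl","pot","flux","hammer","salblock"]:
  for cam in ("top","scene"):
    for d in bot.cut_out(cam,n)[:3]:
        rs,cs=np.nonzero(d["mask"]);print(n,cam,round(d["score"],2),np.round(d["centre"]),len(rs),rs.min(),rs.max(),cs.min(),cs.max(),np.round(at(cam,*d["centre"],0.014),3))
print(bot.get_obs())
for c in("top","scene"):print(bot.camera_model(c))
E
```

```text
iron top 0.93 [213. 187.] 326 194 250 162 193 [0.491 0.2   0.014]
iron top 0.65 [197. 132.] 439 176 232 117 145 [0.535 0.376 0.014]
iron top 0.59 [289. 156.] 478 271 336 144 165 [0.256 0.28  0.014]
iron scene 0.91 [198. 368.] 479 166 213 355 382 [0.554 0.359 0.014]
iron scene 0.71 [143. 298.] 322 123 159 284 308 [0.238 0.286 0.014]
iron scene 0.7 [198. 317.] 348 169 214 310 324 [0.494 0.216 0.014]
tag top 0.65 [215. 183.] 461 194 250 162 194 [0.484 0.212 0.014]
tag top 0.55 [133. 251.] 37 132 136 246 254 [0.757 0.006 0.014]
tag scene 0.62 [238. 292.] 71 233 239 286 298 [0.599 0.074 0.014]
tag scene 0.38 [265. 365.] 1384 246 285 348 392 [0.754 0.212 0.014]
rack top 0.59 [164. 275.] 4331 127 260 225 324 [ 0.655 -0.071  0.014]
rack scene 0.93 [251. 253.] 7427 167 298 165 315 [ 0.599 -0.043  0.014]
keeper top 0.83 [224. 314.] 372 175 260 301 325 [ 0.464 -0.195  0.014]
keeper top 0.35 [155. 295.] 185 147 168 291 302 [ 0.685 -0.136  0.014]
keeper top 0.16 [156. 378.] 1330 135 172 354 409 [ 0.689 -0.4    0.014]
keeper scene 0.71 [190. 184.] 478 166 221 164 213 [ 0.308 -0.147  0.014]
keeper_
[... 2480 characters left out ...]
 ]]), 'world_from_camera': array([[ 0.02780397, -0.98014752,  0.19631041,  0.31350581],
       [-0.99946207, -0.02384139,  0.02252011, -0.03013252],
       [-0.01739271, -0.19683095, -0.98028316,  1.24839454],
       [ 0.        ,  0.        ,  0.        ,  1.        ]])}
{'K': array([[397.71840678,   0.        , 248.38043031],
       [  0.        , 397.71840678, 195.29979797],
       [  0.        ,   0.        ,   1.        ]]), 'world_from_camera': array([[ 0.38989238,  0.67019056, -0.63152873,  1.17113949],
       [ 0.92076079, -0.27363936,  0.27806668, -0.31104973],
       [ 0.01354655, -0.68990297, -0.72377509,  0.89274459],
       [ 0.        ,  0.        ,  0.        ,  1.        ]])}
```

View pics/t.png

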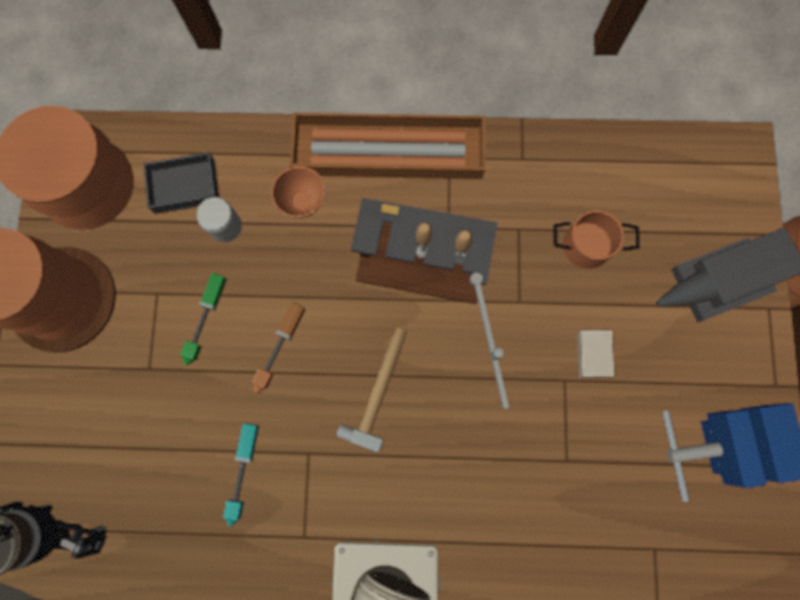

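View pics/s.png

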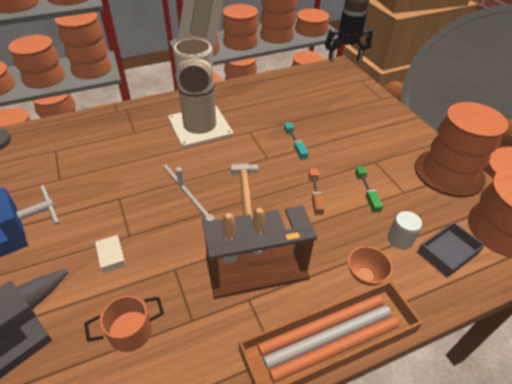

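The top view (800x600 scale) shows three candidates: green at (203,318), turquoise (240,473) and brown/copper (277,347). The brown one has a wooden handle (290,320) and a copper bit (261,381), so it matches the description; the other two are coloured look-alikes. The vacant slot is the left one at (385,238), with the tag at (390,209). I'll confirm both in one crop and measure.

```bash
cat > m.py <<'E'
from h import *
b=bot.camera("top")
r0,c0,s=115,150,4
crop=cv2.resize(b[r0:r0+150,c0:c0+190],None,fx=s,fy=s,interpolation=cv2.INTER_CUBIC)
cv2.imwrite("pics/crop.png",crop)
for d in bot.cut_out("top","iron"):
    if abs(d["centre"][1]-180)>12 or abs(d["centre"][0]-220)>15: continue
    P=np.array([at("top",r,c,0.014)[:2] for r,c in np.argwhere(d["mask"])])
    m=P.mean(0);u,S,v=np.linalg.svd(P-m,full_matrices=False);x=v[0]*np.sign(v[0][0]);t=(P-m)@x
    print(d["score"],"mean",m,"dir",x,"len",t.min(),t.max(),"handle mid",m+x*(t.max()-.035),"yaw",np.degrees(np.arctan2(x[1],x[0])))
# dark board at z=.17
hsv=cv2.cvtColor(b,cv2.COLOR_BGR2HSV).astype(int)
M=((hsv[...,1]<70)&(hsv[...,2]<110)).astype(np.uint8);M[:120]=0;M[190:]=0;M[:,:222]=0;M[:,325:]=0
n,L,st,_=cv2.connectedComponentsWithStats(M);k=1+np.argmax(st[1:,4]);print(st[k])
pts=np.array([at("top",r,c,0.17)[:2] for r,c in np.argwhere(L==k)],np.float32)
rect=cv2.minAreaRect(pts);print(rect,cv2.boxPoints(rect))
for n in("tag","keeper"):
    d=bot.cut_out("top",n)
    for e in d[:2]:print(n,e["score"],e["centre"],at("top",*e["centre"],.172 if n=="tag" else .165))
vis=b.copy();vis[L==k]=(0,0,255);cv2.imwrite("pics/board.png",cv2.resize(vis[r0:r0+150,c0:c0+190],None,fx=s,fy=s))
E
python3 m.py
```

```text
0.75 mean [0.46552099 0.22335633] dir [ 0.91996578 -0.39199869] len -0.1028904422347185 0.08968761957771323 handle mid [0.51583173 0.20191885] yaw -23.078920807048103
[ 225  127   93   55 2535]Traceback (most recent call last):
  File "m.py", line 15, in <module>
    pts=np.array([at("top",r,c,0.17)[:2] for r,c in np.argwhere(L==k)],np.float32)
                  ~~^^^^^^^^^^^^^^^^
  File "h.py", line 7, in at
    o,d=ray(cam,r,c);return o+d*(z-o[2])/d[2]
        ~~~^^^^^^^^^
  File "h.py", line 4, in ray
    m=bot.camera_model(cam);K=np.array(m["K"]);T=np.array(m["world_from_camera"])
ValueError: time passes only in moves, steps and waits
```

View pics/crop.png

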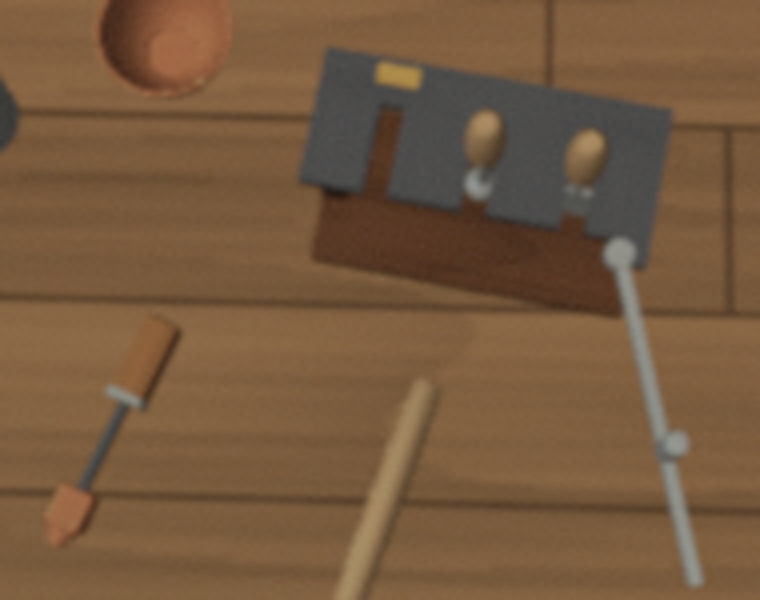

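The crop shows the brown iron with its handle at (150,355) and bit tip at (58,542). The vacant slot runs from (377,195) to (391,106), with the tag behind it at (398,76). The pin is at (619,250) and the knob top at (677,442). Now converting these to world positions.

```bash
sed -i 's/^def ray/import functools\nCM=functools.lru_cache(None)(bot.camera_model)\ndef ray/;s/=bot.camera_model(cam)/=CM(cam)/' h.py
cat > m2.py <<'E'
from h import *
def cr(X,Y,z):return at("top",(Y+.5)/4-.5+115,(X+.5)/4-.5+150,z)[:2]
RL,RR,FL=cr(328,47,.17),cr(672,110,.17),cr(300,183,.17)
print("board",RL,RR,FL,"w",np.linalg.norm(RR-RL),"d",np.linalg.norm(FL-RL))
ye=(RL-RR);ya=np.arctan2(-ye[0],ye[1]);sl=cr(391,106,.17)-cr(377,194,.17)
print("yaw from rear edge",np.degrees(ya),"from slot",np.degrees(np.arctan2(sl[1],sl[0])),"len",np.linalg.norm(sl))
X=np.array([np.cos(ya),np.sin(ya)]);Y=np.array([-X[1],X[0]])
print("slot end",cr(391,106,.17),"-> origin",cr(391,106,.17)-.02*X-.07*Y)
print("from corners",(RL+RR)/2-.055*X)
h=cr(619,250,.172);print("hinge",h,"-> origin",h+.055*X+.105*Y)
k=cr(677,440,.222);print("knob",k,"dist",np.linalg.norm(k-h))
print("tag",cr(398,76,.172))
hs=[cr(122,396,.028),cr(163,320,.028),cr(58,542,.014)];print("iron",hs)
E
python3 m2.py
```

```text
board [0.71886302 0.0580964 ] [ 0.67738542 -0.18533084] [0.61833855 0.07387238] w 0.24693564293157616 d 0.10175485291308324
yaw from rear edge -9.669768370769487 from slot -6.929005235115989 len 0.06483751479344434
slot end [0.67599228 0.01201436] -> origin [ 0.64451859 -0.05363171]
from corners [ 0.64390564 -0.05437891]
hinge [ 0.57501091 -0.1482235 ] -> origin [ 0.64686625 -0.05395363]
knob [ 0.43856246 -0.18009325] dist 0.14012087142870383
tag [0.69758442 0.00766234]
iron [array([0.48526877, 0.21790523]), array([0.54565877, 0.18969185]), array([0.373233  , 0.26279942])]
```

```bash
cat > go.py <<'E'
import sys
from h import *
from scipy.spatial.transform import Rotation as R
def plan(x,y,z,ang):  # ang: desired world angle of closing axis (deg, mod 180)
    o=bot.get_obs();r=R.from_quat(o["tool_rot"]).as_matrix()
    d=100*r.T@(np.array([x,y,z])-o["eef_pos"]);a=np.degrees(np.arctan2(r[1,1],r[0,1]))
    yaw=-((ang-a+90)%180-90)
    print("t",o["clock"],"shift cm",np.round(d,2),"yaw",round(yaw,1),"tcp",np.round(o["eef_pos"],4),"tilt",np.round(r[:,2],3),"w",o["grip_width"],"F",o["grasp_force"])
if __name__=="__main__":plan(*map(float,sys.argv[1:5]))
E
python3 go.py .5165 .202 .10 67
```

```text
t 1.4 shift cm [-42.82 -14.76  13.13] yaw 4.9 tcp [0.1553 0.4753 0.2313] tilt [ 0.  0. -1.] w 0.08533273431351189 F 0.0
```

move_arm:
  motion:
    - {"x": -3,"y": -1,"z": 1,"yaw": 1}
    - {"x": -8,"y": -2.8,"z": 2.5,"yaw": 3}
    - {"x": -13,"y": -4.6,"z": 4,"yaw": 4.9}
    - {"x": -18,"y": -6.3,"z": 5.5,"yaw": 4.9}
    - {"x": -23,"y": -8,"z": 7,"yaw": 4.9}
    - {"x": -28,"y": -9.7,"z": 8.6,"yaw": 4.9}
    - {"x": -33,"y": -11.4,"z": 10.2,"yaw": 4.9}
    - {"x": -37.5,"y": -13,"z": 11.6,"yaw": 4.9}
    - {"x": -41,"y": -14.2,"z": 12.6,"yaw": 4.9}
    - {"x": -42.8,"y": -14.8,"z": 13.1,"yaw": 4.9}
    - {"x": -42.8,"y": -14.8,"z": 13.1,"yaw": 4.9}
    - {"x": -42.8,"y": -14.8,"z": 13.1,"yaw": 4.9}
    - {"x": -42.8,"y": -14.8,"z": 13.1,"yaw": 4.9}
  gripper: 0.4

```text
clock: 3.02
eef_pos: [0.5154, 0.2028, 0.1009]
tool_rot: [0.198, 0.98, 0.0, 0.0]
ft_force: [-0.8, 0.3, 0.4]
grip_width: 0.0597
grasp_force: 0.0
```

```bash
python3 go.py .5165 .202 .003 67
```

```text
t 3.025 shift cm [-0.13 -0.04  9.79] yaw 0.1 tcp [0.5154 0.2028 0.1009] tilt [ 0.  0. -1.] w 0.05972451860374437 F 0.0
```

move_arm:
  motion:
    - {"x": -0.1,"z": 2.5}
    - {"x": -0.1,"z": 5}
    - {"x": -0.1,"z": 7}
    - {"x": -0.1,"z": 8.5}
    - {"x": -0.1,"z": 9.3}
    - {"x": -0.1,"z": 9.7}
    - {"x": -0.1,"z": 9.7}
    - {"x": -0.1,"z": 9.7}

```text
invalid input at $.motion[0]: expected keys x, y, z, yaw
```

move_arm:
  motion:
    - {"x": 0}
    - {"x": 0}
    - {"x": 0}
    - {"x": 0}
    - {"x": 0}
    - {"x": 0}
    - {"x": 0}
    - {"x": 0}
  gripper: -1

```text
invalid input at $.motion[0]: expected keys x, y, z, yaw
```

move_arm:
  motion:
    - {"x": -0.1,"y": 0,"z": 2.5,"yaw": 0}
    - {"x": -0.1,"y": 0,"z": 5,"yaw": 0}
    - {"x": -0.1,"y": 0,"z": 7,"yaw": 0}
    - {"x": -0.1,"y": 0,"z": 8.5,"yaw": 0}
    - {"x": -0.1,"y": 0,"z": 9.3,"yaw": 0}
    - {"x": -0.1,"y": 0,"z": 9.7,"yaw": 0}
    - {"x": -0.1,"y": 0,"z": 9.7,"yaw": 0}
    - {"x": -0.1,"y": 0,"z": 9.7,"yaw": 0}

```text
clock: 4.03
eef_pos: [0.5176, 0.2015, 0.0039]
tool_rot: [0.199, 0.98, 0.0, 0.001]
ft_force: [-0.1, 0.1, -0.8]
grip_width: 0.06
grasp_force: 0.0
```

move_arm:
  motion:
    - {"x": 0,"y": 0,"z": 0,"yaw": 0}
    - {"x": 0,"y": 0,"z": 0,"yaw": 0}
    - {"x": 0,"y": 0,"z": 0,"yaw": 0}
    - {"x": 0,"y": 0,"z": 0,"yaw": 0}
    - {"x": 0,"y": 0,"z": 0,"yaw": 0}
    - {"x": 0,"y": 0,"z": 0,"yaw": 0}
    - {"x": 0,"y": 0,"z": 0,"yaw": 0}
    - {"x": 0,"y": 0,"z": 0,"yaw": 0}
  gripper: -1

```text
clock: 5.03
eef_pos: [0.5176, 0.2015, 0.0039]
tool_rot: [0.199, 0.98, 0.0, 0.001]
ft_force: [-0.0, -0.4, 6.3]
grip_width: 0.0268
grasp_force: 60.0
```

move_arm:
  motion:
    - {"x": 0,"y": 0,"z": -1,"yaw": 0}
    - {"x": 0,"y": 0,"z": -3,"yaw": 0}
    - {"x": 0,"y": 0,"z": -6,"yaw": 0}
    - {"x": 0,"y": 0,"z": -9,"yaw": 0}
    - {"x": 0,"y": 0,"z": -12,"yaw": 0}
    - {"x": 0,"y": 0,"z": -15,"yaw": 0}
    - {"x": 0,"y": 0,"z": -18,"yaw": 0}
    - {"x": 0,"y": 0,"z": -20,"yaw": 0}
    - {"x": 0,"y": 0,"z": -21.5,"yaw": 0}
    - {"x": 0,"y": 0,"z": -22,"yaw": 0}
    - {"x": 0,"y": 0,"z": -22,"yaw": 0}
    - {"x": 0,"y": 0,"z": -22,"yaw": 0}

```text
clock: 6.52
eef_pos: [0.5165, 0.201, 0.2221]
tool_rot: [0.199, 0.98, -0.001, -0.001]
ft_force: [-1.0, 0.4, -4.2]
grip_width: 0.0272
grasp_force: 59.4
```

move_arm:
  motion:
    - {"x": 0,"y": 0,"z": 0,"yaw": 0}
    - {"x": 0,"y": 0,"z": 0,"yaw": 0}
    - {"x": 0,"y": 0,"z": 0,"yaw": 0}
  gripper: -0.39

```text
clock: 6.9
eef_pos: [0.517, 0.2013, 0.2232]
tool_rot: [0.199, 0.98, -0.0, -0.0]
ft_force: [0.2, 0.0, -3.3]
grip_width: 0.027
grasp_force: 59.4
```

move_arm:
  motion:
    - {"x": 0,"y": 0,"z": 0,"yaw": 0}
    - {"x": 0,"y": 0,"z": 0,"yaw": 0}
    - {"x": 0,"y": 0,"z": 0,"yaw": 0}
  gripper: -0.37

```text
clock: 7.28
eef_pos: [0.5171, 0.2013, 0.2234]
tool_rot: [0.199, 0.98, 0.0, 0.0]
ft_force: [-0.2, 0.3, -3.3]
grip_width: 0.0271
grasp_force: 49.8
```

move_arm:
  motion:
    - {"x": 0,"y": 0,"z": 0,"yaw": 0}
    - {"x": 0,"y": 0,"z": 0,"yaw": 0}
    - {"x": 0,"y": 0,"z": 0,"yaw": 0}
  gripper: -0.36

```text
clock: 7.65
eef_pos: [0.517, 0.2013, 0.2233]
tool_rot: [0.199, 0.98, -0.0, -0.0]
ft_force: [-0.4, -0.6, -3.6]
grip_width: 0.0272
grasp_force: 30.5
```

move_arm:
  motion:
    - {"x": 0,"y": 0,"z": 0,"yaw": 0}
    - {"x": 0,"y": 0,"z": 0,"yaw": 0}
    - {"x": 0,"y": 0,"z": 0,"yaw": 0}
    - {"x": 0,"y": 0,"z": 0,"yaw": 0}
    - {"x": 0,"y": 0,"z": 0,"yaw": 0}
    - {"x": 0,"y": 0,"z": 0,"yaw": 0}
  gripper: -0.352

```text
clock: 8.4
eef_pos: [0.517, 0.2013, 0.2233]
tool_rot: [0.199, 0.98, 0.0, -0.0]
ft_force: [0.6, 0.6, -4.0]
grip_width: 0.0279
grasp_force: 18.3
```

```bash
python3 - <<'E'
from h import *
a=bot.camera("scene");r,c=proj("scene",[.517,.201,.2]);r,c=int(r),int(c);print(r,c)
cv2.imwrite("pics/h1.png",cv2.resize(a[max(0,r-80):r+80,c-90:c+90],None,fx=3,fy=3))
E
```

```text
157 326
```

View pics/h1.png

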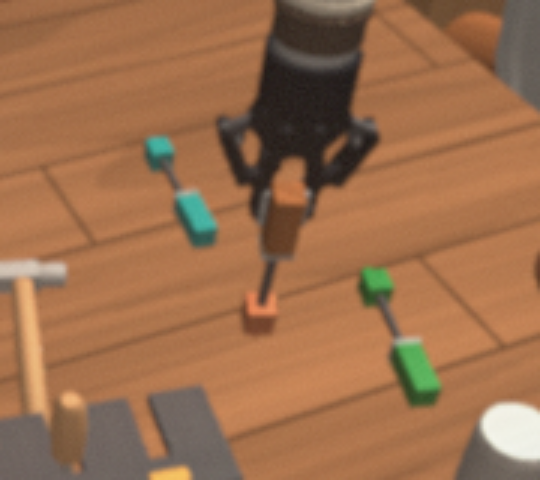

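The iron has swung at least part of the way: handle at (285,215), bit at (261,315) below it. I'll check it against the projected vertical.

```bash
cat > ang.py <<'E'
from h import *
from scipy.spatial.transform import Rotation as R
o=bot.get_obs();r=R.from_quat(o["tool_rot"]).as_matrix();g=o["eef_pos"]-.019*r[:,2]
print(o["grasp_force"],o["grip_width"])
for f,h0 in((-.009,0),):
  for a in (0,.15,.3,.5,.8,1.2,1.57): # angle from vertical, handle leaning away from robot
    hd=np.array([np.cos(-.403),np.sin(-.403),0])
    ax=np.cos(a)*np.array([0,0,1])+np.sin(a)*hd; n=np.sin(a)*np.array([0,0,1])-np.cos(a)*hd
    c=g-.009*n
    for cam in("scene",):print(a,[np.round(proj(cam,c+s*ax),1) for s in(.035,-.035,-.110,-.156)])
a=bot.camera("scene");
for d in bot.cut_out("scene","iron"):
    m=d["mask"];rs,cs=np.nonzero(m);print(d["score"],rs.min(),cs[rs==rs.min()].mean(),rs.max(),cs[rs==rs.max()].mean())
E
python3 ang.py
```

```text
18.266845643520355 0.028259673313769967
0 [array([136.3, 331.7]), array([157.6, 327.3]), array([178.1, 323. ]), array([189.8, 320.6])]
0.15 [array([138.2, 331.9]), array([156.5, 327. ]), array([174.1, 322.3]), array([183.9, 319.6])]
0.3 [array([140.2, 332. ]), array([155.2, 326.7]), array([169.5, 321.7]), array([177.4, 318.9])]
0.5 [array([143., 332.]), array([153.2, 326.4]), array([162.7, 321.1]), array([167.9, 318.2])]
0.8 [array([147.4, 331.8]), array([149.5, 326.1]), array([151.5, 320.8]), array([152.6, 317.9])]
1.2 [array([152.7, 331.2]), array([144.2, 326.2]), array([136. , 321.4]), array([131.5, 318.8])]
1.57 [array([156.5, 330.3]), array([139.3, 326.6]), array([122.4, 323. ]), array([112.8, 321. ])]
0.78 138 331.5 188 322.0
0.74 167 359.0 212 376.5
0.54 124 288.5 159 303.0
```

Hanging close to vertical (tip row 188, predicted 190 for plumb). Re-grip firmly.

move_arm:
  motion:
    - {"x": 0,"y": 0,"z": 0,"yaw": 0}
    - {"x": 0,"y": 0,"z": 0,"yaw": 0}
    - {"x": 0,"y": 0,"z": 0,"yaw": 0}
    - {"x": 0,"y": 0,"z": 0,"yaw": 0}
    - {"x": 0,"y": 0,"z": 0,"yaw": 0}
    - {"x": 0,"y": 0,"z": 0,"yaw": 0}
  gripper: -1

```text
clock: 9.3
eef_pos: [0.5171, 0.2013, 0.2233]
tool_rot: [0.199, 0.98, 0.0, 0.0]
ft_force: [0.3, 0.3, -3.6]
grip_width: 0.0271
grasp_force: 59.1
```

```bash
python3 ang.py|sed -n '2p;9,$p'; python3 go.py .50 .041 .225 80.4; python3 - <<'E'
from h import *
b=bot.camera("top");m=bot.cut_out("top","iron");
for d in m[:3]:print(d["score"],d["centre"])
a=bot.camera("scene")
cv2.imwrite("pics/h2.png",np.hstack([cv2.resize(a[110:210,270:370],None,fx=4,fy=4,interpolation=2),cv2.resize(b[150:250,140:240],None,fx=4,fy=4,interpolation=2)]))
E
```

```text
0 [array([136.4, 331.7]), array([157.6, 327.3]), array([178.2, 323. ]), array([189.8, 320.6])]
0.82 166 358.0 212 375.0
0.6 123 289.0 159 303.0
0.59 137 331.5 188 321.5
0.18 213 228.0 262 226.5
t 9.4 shift cm [ -4.69 -15.42  -0.17] yaw -13.4 tcp [0.5171 0.2013 0.2233] tilt [-0. -0. -1.] w 0.026941106295114488 F 59.14428412914276
0.67 [203.4, 183.1]
```

View pics/h2.png

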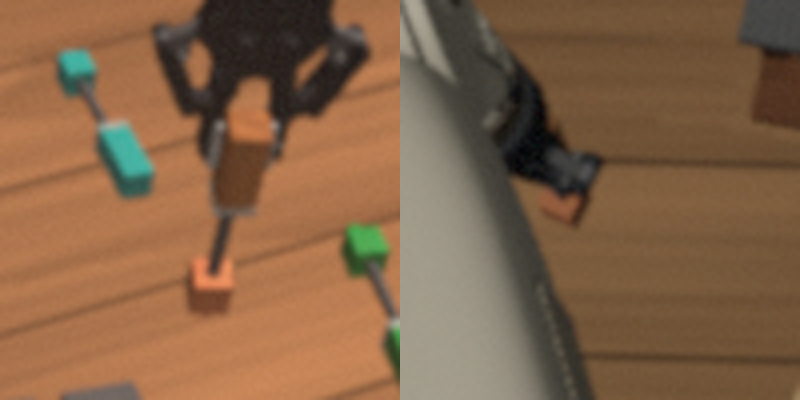

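The iron hangs nearly straight (about 0.1 rad) and is held at 59 N. Moving to a point in front of the vacant slot.

move_arm:
  motion:
    - {"x": -0.3,"y": -1,"z": 0,"yaw": -1}
    - {"x": -1,"y": -3,"z": 0,"yaw": -3}
    - {"x": -1.9,"y": -6,"z": 0,"yaw": -6}
    - {"x": -2.8,"y": -9,"z": 0,"yaw": -9}
    - {"x": -3.7,"y": -12,"z": 0,"yaw": -12}
    - {"x": -4.3,"y": -14.2,"z": 0.8,"yaw": -13.4}
    - {"x": -4.6,"y": -15.2,"z": 1.4,"yaw": -13.4}
    - {"x": -4.7,"y": -15.4,"z": 1.8,"yaw": -13.4}
    - {"x": -4.7,"y": -15.4,"z": 2,"yaw": -13.4}
    - {"x": -4.7,"y": -15.4,"z": 2,"yaw": -13.4}
    - {"x": -4.7,"y": -15.4,"z": 2,"yaw": -13.4}
    - {"x": -4.7,"y": -15.4,"z": 2,"yaw": -13.4}

```text
clock: 11.05
eef_pos: [0.5004, 0.0415, 0.2035]
tool_rot: [0.083, 0.997, 0.0, 0.0]
ft_force: [0.7, -0.2, -3.1]
grip_width: 0.027
grasp_force: 59.7
```

```bash
python3 ang.py|tail -4; python3 go.py .646 .0168 .203 80.4; python3 - <<'E'
from h import *
a=bot.camera("scene")
cv2.imwrite("pics/h3.png",cv2.resize(a[120:260,190:340],None,fx=4,fy=4,interpolation=2))
for p in ((.0,.07),(-.045,.07),(.02,.07)):
    X=np.array([.9863,-.1650]);Y=np.array([.165,.9863]);w=np.array([.6448,-.054])+p[0]*X+p[1]*Y
    print(p,w,proj("scene",[*w,.17]))
E
```

```text
1.57 [array([174.4, 270. ]), array([155.9, 269.1]), array([138. , 268.2]), array([127.8, 267.6])]
0.74 156 272.5 204 267.5
0.69 125 291.0 159 302.5
0.61 166 359.0 212 376.0
t 11.15 shift cm [-14.78  -0.     0.05] yaw 0.0 tcp [0.5003 0.0414 0.2034] tilt [ 0.  0. -1.] w 0.027159187234840503 F 59.697840213775635
(0.0, 0.07) [0.65635  0.015041] (np.float64(222.57391409954712), np.float64(286.39852734722297))
(-0.045, 0.07) [0.6119665 0.022466 ] (np.float64(208.68385863773614), np.float64(280.92111458518906))
(0.02, 0.07) [0.676076 0.011741] (np.float64(229.03722212114027), np.float64(288.9472720905226))
```

View pics/h3.png

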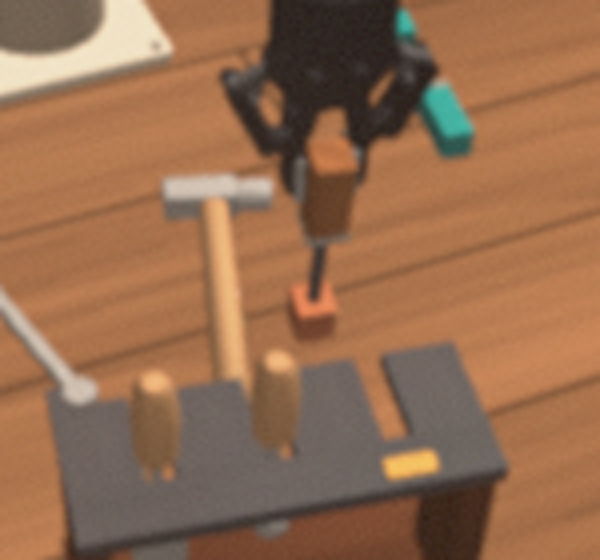

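```bash
python3 - <<'E'
from h import *
from scipy.optimize import least_squares
X=np.array([.9863,-.1650,0]);Y=np.array([.165,.9863,0]);Z=np.array([0,0,1.])
tcp=bot.get_obs()["eef_pos"]
ob=np.array([[157,273],[177.3,271],[194.2,268.7]])
def pts(p):
    ax=Z*np.cos(p[3])+X*np.sin(p[3]); s=tcp+p[0]*X+p[1]*Y+p[2]*Z
    return [s+.07*ax,s,s-.075*ax]
def f(p):return np.r_[(np.array([proj("scene",q) for q in pts(p)])-ob).ravel(),(p[0]-.005)/.004]
r=least_squares(f,[.005,0,-.02,.1]);print(r.x,np.round(r.fun,1))
b=bot.camera("top")
cv2.imwrite("pics/h4.png",cv2.resize(b[120:220,200:330],None,fx=5,fy=5,interpolation=2))
E
```

```text
[ 0.00505206  0.00445357 -0.02658029  0.07915379] [ 0.5  0.  -0.9 -0.1  0.4  0.1  0. ]
```

View pics/h4.png

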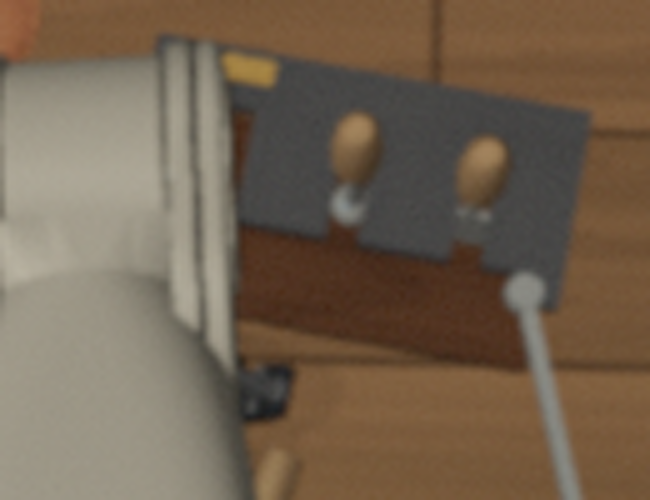

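move_arm:
  motion:
    - {"x": -0.3,"y": -0.1,"z": -0.4,"yaw": 0}
    - {"x": -1.5,"y": -0.1,"z": -0.6,"yaw": 0}
    - {"x": -3,"y": -0.1,"z": -0.6,"yaw": 0}
    - {"x": -4.5,"y": -0.1,"z": -0.6,"yaw": 0}
    - {"x": -6,"y": -0.1,"z": -0.6,"yaw": 0}
    - {"x": -7.5,"y": -0.1,"z": -0.6,"yaw": 0}
    - {"x": -8.5,"y": -0.1,"z": -0.6,"yaw": 0}
    - {"x": -9,"y": -0.1,"z": -0.6,"yaw": 0}
    - {"x": -9.5,"y": -0.1,"z": -0.6,"yaw": 0}
    - {"x": -10,"y": -0.1,"z": -0.6,"yaw": 0}
    - {"x": -10.5,"y": -0.1,"z": -0.6,"yaw": 0}
    - {"x": -11,"y": -0.1,"z": -0.6,"yaw": 0}
    - {"x": -11.5,"y": -0.1,"z": -0.6,"yaw": 0}
    - {"x": -11.5,"y": -0.1,"z": -0.6,"yaw": 0}

```text
clock: 13.0
eef_pos: [0.6138, 0.0209, 0.2092]
tool_rot: [0.084, 0.996, 0.0, 0.0]
ft_force: [-0.5, 0.1, -3.5]
grip_width: 0.0269
grasp_force: 59.7
```

```bash
python3 go.py .646 .0158 .209 80.4; python3 - <<'E'
from h import *
a=bot.camera("scene")
cv2.imwrite("pics/h5.png",cv2.resize(a[150:280,230:350],None,fx=4.5,fy=4.5,interpolation=2))
E
```

```text
t 13.0 shift cm [-3.27  0.03  0.02] yaw -0.0 tcp [0.6138 0.0209 0.2092] tilt [ 0.  0. -1.] w 0.02686436169850676 F 59.70771789550781
```

View pics/h5.png

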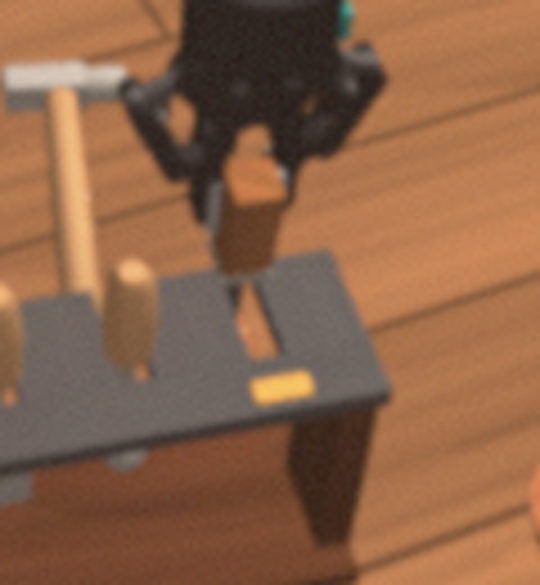

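The shank is entering the slot centred (handle bottom (246,272), slot between 232 and 260 there), and there is no side force. Continue in, then lower.

move_arm:
  motion:
    - {"x": -0.5,"y": 0,"z": 0,"yaw": 0}
    - {"x": -1,"y": 0,"z": 0,"yaw": 0}
    - {"x": -1.6,"y": 0,"z": 0,"yaw": 0}
    - {"x": -2.2,"y": 0,"z": 0,"yaw": 0}
    - {"x": -2.8,"y": 0,"z": 0,"yaw": 0}
    - {"x": -3.2,"y": 0,"z": 0,"yaw": 0}
    - {"x": -3.2,"y": 0,"z": 0,"yaw": 0}
    - {"x": -3.2,"y": 0,"z": 0.2,"yaw": 0}
    - {"x": -3.2,"y": 0,"z": 0.4,"yaw": 0}
    - {"x": -3.2,"y": 0,"z": 0.5,"yaw": 0}
    - {"x": -3.2,"y": 0,"z": 0.5,"yaw": 0}

```text
clock: 14.42
eef_pos: [0.6448, 0.0157, 0.2042]
tool_rot: [0.084, 0.996, -0.0, -0.0]
ft_force: [-0.2, 0.4, -2.5]
grip_width: 0.027
grasp_force: 59.7
```

move_arm:
  motion:
    - {"x": 0,"y": 0,"z": 0.1,"yaw": 0}
    - {"x": 0,"y": 0,"z": 0.2,"yaw": 0}
    - {"x": 0,"y": 0,"z": 0.3,"yaw": 0}
    - {"x": 0,"y": 0,"z": 0.3,"yaw": 0}

```text
clock: 14.92
eef_pos: [0.6449, 0.0156, 0.2011]
tool_rot: [0.084, 0.996, -0.0, -0.0]
ft_force: [0.5, 0.0, -2.6]
grip_width: 0.0269
grasp_force: 59.7
```

move_arm:
  motion:
    - {"x": 0,"y": 0,"z": 0.1,"yaw": 0}
    - {"x": 0,"y": 0,"z": 0.2,"yaw": 0}
    - {"x": 0,"y": 0,"z": 0.2,"yaw": 0}

```text
clock: 15.3
eef_pos: [0.6449, 0.0157, 0.1992]
tool_rot: [0.084, 0.996, -0.0, -0.0]
ft_force: [0.1, 0.3, -3.2]
grip_width: 0.0271
grasp_force: 59.7
```

move_arm:
  motion:
    - {"x": 0,"y": 0,"z": 0.1,"yaw": 0}
    - {"x": 0,"y": 0,"z": 0.2,"yaw": 0}
    - {"x": 0,"y": 0,"z": 0.2,"yaw": 0}

```text
clock: 15.68
eef_pos: [0.645, 0.0157, 0.1974]
tool_rot: [0.084, 0.996, -0.0, 0.0]
ft_force: [0.3, -0.7, -3.0]
grip_width: 0.0268
grasp_force: 59.8
```

move_arm:
  motion:
    - {"x": 0,"y": 0,"z": 0.1,"yaw": 0}
    - {"x": 0,"y": 0,"z": 0.2,"yaw": 0}
    - {"x": 0,"y": 0,"z": 0.2,"yaw": 0}

```text
clock: 16.05
eef_pos: [0.6451, 0.0157, 0.197]
tool_rot: [0.084, 0.996, 0.0, 0.001]
ft_force: [-3.2, -0.4, 5.2]
grip_width: 0.0272
grasp_force: 60.7
```

Contact: the shoulder is on the board. Ease, then open moderately.

move_arm:
  motion:
    - {"x": 0,"y": 0,"z": 0,"yaw": 0}
    - {"x": 0,"y": 0,"z": 0,"yaw": 0}
    - {"x": 0,"y": 0,"z": 0,"yaw": 0}
    - {"x": 0,"y": 0,"z": 0,"yaw": 0}
  gripper: -0.345

```text
clock: 16.55
eef_pos: [0.6449, 0.0157, 0.1951]
tool_rot: [0.084, 0.997, 0.0, -0.0]
ft_force: [-1.0, 0.2, 1.4]
grip_width: 0.0279
grasp_force: 2.0
```

move_arm:
  motion:
    - {"x": 0,"y": 0,"z": 0,"yaw": 0}
    - {"x": 0,"y": 0,"z": 0,"yaw": 0}
    - {"x": 0,"y": 0,"z": 0,"yaw": 0}
    - {"x": 0,"y": 0,"z": 0,"yaw": 0}
    - {"x": 0,"y": 0,"z": 0,"yaw": 0}
    - {"x": 0,"y": 0,"z": 0,"yaw": 0}
    - {"x": 0,"y": 0,"z": 0,"yaw": 0}
    - {"x": 0,"y": 0,"z": 0,"yaw": 0}
  gripper: 0

```text
clock: 17.55
eef_pos: [0.645, 0.0157, 0.1953]
tool_rot: [0.084, 0.996, -0.0, 0.0]
ft_force: [0.3, 0.4, -0.0]
grip_width: 0.0427
grasp_force: 0.0
```

```bash
python3 go.py .645 .0157 .30 80.4; python3 - <<'E'
from h import *
a=bot.camera("scene")
for d in bot.cut_out("scene","iron"):
    rs,cs=np.nonzero(d["mask"]);print(d["score"],d["centre"],rs.min(),rs.max())
cv2.imwrite("pics/h6.png",cv2.resize(a[150:280,230:350],None,fx=4.5,fy=4.5,interpolation=2))
E
```

```text
t 17.55 shift cm [ -0.     0.   -10.47] yaw 0.0 tcp [0.645  0.0157 0.1953] tilt [ 0. -0. -1.] w 0.04273124736550176 F 0.0
0.74 [213.2, 288.1] 196 253
0.67 [179.0, 247.9] 164 214
0.57 [197.0, 369.6] 167 212
```

View pics/h6.png

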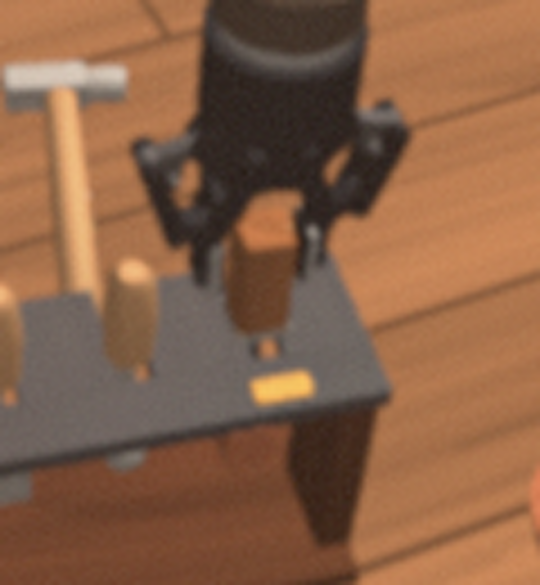

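The iron stands in the slot and the fingers are clear of it. Retreat straight up.

move_arm:
  motion:
    - {"x": 0,"y": 0,"z": -0.5,"yaw": 0}
    - {"x": 0,"y": 0,"z": -1.5,"yaw": 0}
    - {"x": 0,"y": 0,"z": -3,"yaw": 0}
    - {"x": 0,"y": 0,"z": -5,"yaw": 0}
    - {"x": 0,"y": 0,"z": -7,"yaw": 0}
    - {"x": 0,"y": 0,"z": -9,"yaw": 0}
    - {"x": 0,"y": 0,"z": -10.5,"yaw": 0}
    - {"x": 0,"y": 0,"z": -10.5,"yaw": 0}
    - {"x": 0,"y": 0,"z": -10.5,"yaw": 0}

```text
clock: 18.77
eef_pos: [0.6449, 0.0157, 0.3002]
tool_rot: [0.084, 0.996, 0.0, -0.0]
ft_force: [-0.3, -0.3, 0.3]
grip_width: 0.0425
grasp_force: 0.0
```

```bash
python3 go.py .4386 -.180 .29 103; python3 - <<'E'
from h import *
print(np.degrees(bot.get_obs()["joint_pos"]))
a=bot.camera("scene")
for d in bot.cut_out("scene","iron"):
    rs,cs=np.nonzero(d["mask"]);print(d["score"],d["centre"],rs.min(),rs.max())
X=np.array([.9863,-.1650,0]);Y=np.array([.165,.9863,0]);s=np.array([.6448,-.054,.17])+.07*Y
for x in(-.02,-.005,.01):print(x,[np.round(proj("scene",s+x*X+[0,0,z]),1) for z in(0,.07)])
E
```

```text
t 18.775 shift cm [ 17.08 -22.73   1.02] yaw -22.6 tcp [0.6449 0.0157 0.3002] tilt [-0.  0. -1.] w 0.04253416322191167 F 0.0
[1.39199989e+00 3.12578367e+01 3.63530428e+01 9.50984237e+01
 7.32139421e-04 1.09846764e+01]
0.95 [214.2, 289.4] 198 252
0.86 [196.3, 369.9] 167 212
-0.02 [array([216.3, 283.9]), array([196.2, 286.3])]
-0.005 [array([221. , 285.8]), array([200.9, 288.3])]
0.01 [array([225.8, 287.7]), array([205.7, 290.3])]
```

move_arm:
  motion:
    - {"x": 0.8,"y": -1,"z": 0,"yaw": -1.5}
    - {"x": 2.5,"y": -3.3,"z": 0,"yaw": -4}
    - {"x": 5,"y": -6.6,"z": 0.2,"yaw": -8}
    - {"x": 7.5,"y": -10,"z": 0.4,"yaw": -12}
    - {"x": 10,"y": -13.3,"z": 0.6,"yaw": -16}
    - {"x": 12.5,"y": -16.6,"z": 0.8,"yaw": -19}
    - {"x": 15,"y": -20,"z": 1,"yaw": -21}
    - {"x": 16.5,"y": -22,"z": 1,"yaw": -22.6}
    - {"x": 17.1,"y": -22.7,"z": 1,"yaw": -22.6}
    - {"x": 17.1,"y": -22.7,"z": 1,"yaw": -22.6}
    - {"x": 17.1,"y": -22.7,"z": 1,"yaw": -22.6}
  gripper: 0.1

```text
clock: 20.25
eef_pos: [0.4392, -0.1791, 0.2901]
tool_rot: [-0.114, 0.994, 0.0, 0.0]
ft_force: [0.3, 0.5, 0.2]
grip_width: 0.0466
grasp_force: 0.0
```

```bash
python3 go.py .4386 -.180 .195 103; python3 - <<'E'
from h import *
a=bot.camera("scene")
cv2.imwrite("pics/h7.png",cv2.resize(a[110:240,130:330],None,fx=4,fy=4,interpolation=2))
print(proj("scene",[.4386,-.18,.222]))
E
```

```text
t 20.25 shift cm [ 0.08 -0.08  9.51] yaw 0.1 tcp [ 0.4392 -0.1791  0.2901] tilt [ 0.  0. -1.] w 0.04656852339412763 F 0.0
(np.float64(169.42451713161924), np.float64(178.07684813593386))
```

View pics/h7.png

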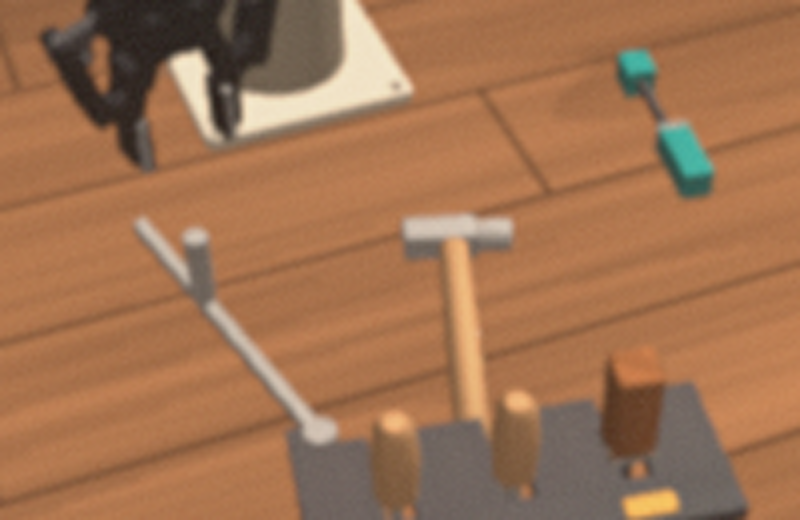

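The iron hangs in the slot. The knob top at (196,236) matches the prediction to within 1 px. Descend around the knob.

move_arm:
  motion:
    - {"x": 0.1,"y": 0,"z": 2,"yaw": 0}
    - {"x": 0.1,"y": 0,"z": 4,"yaw": 0}
    - {"x": 0.1,"y": 0,"z": 6,"yaw": 0}
    - {"x": 0.1,"y": 0,"z": 8,"yaw": 0}
    - {"x": 0.1,"y": 0,"z": 9,"yaw": 0}
    - {"x": 0.1,"y": 0,"z": 9.5,"yaw": 0}
    - {"x": 0.1,"y": 0,"z": 9.5,"yaw": 0}

```text
clock: 21.18
eef_pos: [0.4378, -0.1798, 0.1955]
tool_rot: [-0.113, 0.994, -0.0, 0.0]
ft_force: [0.4, 0.5, -0.4]
grip_width: 0.047
grasp_force: 0.0
```

move_arm:
  motion:
    - {"x": 0,"y": 0,"z": 0,"yaw": 0}
    - {"x": 0,"y": 0,"z": 0,"yaw": 0}
    - {"x": 0,"y": 0,"z": 0,"yaw": 0}
    - {"x": 0,"y": 0,"z": 0,"yaw": 0}
  gripper: -0.48

```text
clock: 21.68
eef_pos: [0.4376, -0.1799, 0.1955]
tool_rot: [-0.113, 0.994, -0.0, 0.0]
ft_force: [-0.5, 0.9, -0.1]
grip_width: 0.0223
grasp_force: 0.0
```

```bash
python3 - <<'E'
from h import *
from scipy.spatial.transform import Rotation as R
o=bot.get_obs();r=R.from_quat(o["tool_rot"]).as_matrix();p0=o["eef_pos"];print(p0,o["grip_width"],o["joint_pos"])
th=np.radians(-9.5);H=np.array([.574,-.1484]);d=p0[:2]-H
a0=np.arctan2(d[1],d[0])-th-np.pi/2;a0%=2*np.pi;rr=np.linalg.norm(d);print("a0",a0,rr)
for a in np.linspace(a0,0,25)[1:]:
    g=th+np.pi/2+a;rad=rr+(.14-rr)*(a0-a)/a0
    q=H+rad*np.array([np.cos(g),np.sin(g)])-p0[:2];s=100*r.T@[*q,0]
    print("%.2f x %.1f y %.1f yaw %.0f"%(a,s[0],s[1],np.degrees(a0-a)))
E
```

```text
[ 0.43758006 -0.17992378  0.19546563] 0.022274399438439483 [-3.90113246e-01  2.07019010e-01 -1.33294797e-01  1.23021427e+00
  1.09225875e-05 -6.17068772e-01]
a0 1.9636955198430233 0.14001481591889858
1.88 x -0.0 y 1.1 yaw 5
1.80 x -0.2 y 2.3 yaw 9
1.72 x -0.4 y 3.4 yaw 14
1.64 x -0.7 y 4.5 yaw 19
1.55 x -1.2 y 5.6 yaw 23
1.47 x -1.7 y 6.6 yaw 28
1.39 x -2.2 y 7.6 yaw 33
1.31 x -2.9 y 8.5 yaw 38
1.23 x -3.6 y 9.4 yaw 42
1.15 x -4.4 y 10.2 yaw 47
1.06 x -5.3 y 11.0 yaw 52
0.98 x -6.2 y 11.6 yaw 56
0.90 x -7.2 y 12.2 yaw 61
0.82 x -8.2 y 12.8 yaw 66
0.74 x -9.3 y 13.2 yaw 70
0.65 x -10.4 y 13.5 yaw 75
0.57 x -11.5 y 13.8 yaw 80
0.49 x -12.6 y 13.9 yaw 84
0.41 x -13.8 y 14.0 yaw 89
0.33 x -14.9 y 14.0 yaw 94
0.25 x -16.1 y 13.9 yaw 98
0.16 x -17.2 y 13.6 yaw 103
0.08 x -18.3 y 13.3 yaw 108
0.00 x -19.4 y 12.9 yaw 113
```

move_arm:
  motion:
    - {"x": 0,"y": 0.5,"z": 0,"yaw": 2}
    - {"x": 0,"y": 1.1,"z": 0,"yaw": 5}
    - {"x": -0.2,"y": 2.3,"z": 0,"yaw": 9}
    - {"x": -0.4,"y": 3.4,"z": 0,"yaw": 14}
    - {"x": -0.7,"y": 4.5,"z": 0,"yaw": 19}
    - {"x": -1.2,"y": 5.6,"z": 0,"yaw": 23}
    - {"x": -1.7,"y": 6.6,"z": 0,"yaw": 28}
    - {"x": -2.2,"y": 7.6,"z": 0,"yaw": 33}
    - {"x": -2.9,"y": 8.5,"z": 0,"yaw": 38}
    - {"x": -3.6,"y": 9.4,"z": 0,"yaw": 42}
    - {"x": -4.4,"y": 10.2,"z": 0,"yaw": 47}
    - {"x": -5.3,"y": 11,"z": 0,"yaw": 52}
    - {"x": -6.2,"y": 11.6,"z": 0,"yaw": 56}
    - {"x": -6.2,"y": 11.6,"z": 0,"yaw": 56}
    - {"x": -6.2,"y": 11.6,"z": 0,"yaw": 56}

```text
clock: 23.55
eef_pos: [0.4716, -0.0531, 0.1953]
tool_rot: [0.366, 0.931, -0.0, -0.0]
ft_force: [-0.5, 0.5, -0.2]
grip_width: 0.0221
grasp_force: 0.0
```

```bash
python3 - <<'E'
from h import *
from scipy.spatial.transform import Rotation as R
o=bot.get_obs();r=R.from_quat(o["tool_rot"]).as_matrix();p0=o["eef_pos"]
th=np.radians(-9.5);H=np.array([.574,-.1484]);d=p0[:2]-H
a0=np.arctan2(d[1],d[0])-th-np.pi/2;a0%=2*np.pi;rr=np.linalg.norm(d);print("a0",a0,rr,"closing ang rack",np.degrees(np.arctan2(r[1,1],r[0,1])-th))
for a in [*np.linspace(a0,0,13)[1:],-.03]:
    g=th+np.pi/2+a
    q=H+.14*np.array([np.cos(g),np.sin(g)])-p0[:2];s=100*r.T@[*q,0]
    print("%.2f x %.1f y %.1f yaw %.0f"%(a,s[0],s[1],np.degrees(a0-a)))
a=bot.camera("scene")
cv2.imwrite("pics/h8.png",cv2.resize(a[110:240,130:330],None,fx=4,fy=4,interpolation=2))
E
```

```text
a0 0.9866712175010179 0.13988202795705448 closing ang rack 56.559208430979986
0.90 x -0.0 y 1.1 yaw 5
0.82 x -0.2 y 2.3 yaw 9
0.74 x -0.4 y 3.4 yaw 14
0.66 x -0.7 y 4.5 yaw 19
0.58 x -1.2 y 5.6 yaw 24
0.49 x -1.7 y 6.6 yaw 28
0.41 x -2.2 y 7.6 yaw 33
0.33 x -2.9 y 8.6 yaw 38
0.25 x -3.7 y 9.4 yaw 42
0.16 x -4.5 y 10.3 yaw 47
0.08 x -5.3 y 11.0 yaw 52
0.00 x -6.3 y 11.7 yaw 57
-0.03 x -6.6 y 11.9 yaw 58
```

View pics/h8.png

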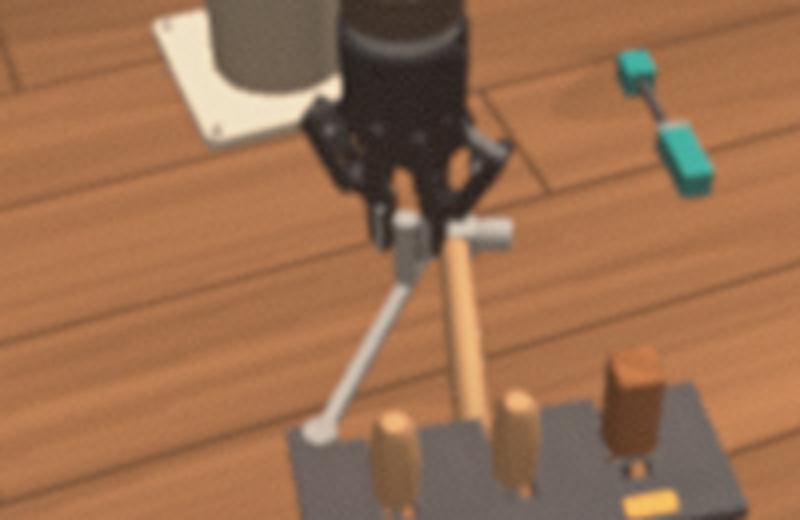

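The knob at (408,235) is following between the fingers. Finish the swing.

move_arm:
  motion:
    - {"x": 0,"y": 0.5,"z": 0,"yaw": 2}
    - {"x": 0,"y": 1.1,"z": 0,"yaw": 5}
    - {"x": -0.2,"y": 2.3,"z": 0,"yaw": 9}
    - {"x": -0.4,"y": 3.4,"z": 0,"yaw": 14}
    - {"x": -0.7,"y": 4.5,"z": 0,"yaw": 19}
    - {"x": -1.2,"y": 5.6,"z": 0,"yaw": 24}
    - {"x": -1.7,"y": 6.6,"z": 0,"yaw": 28}
    - {"x": -2.2,"y": 7.6,"z": 0,"yaw": 33}
    - {"x": -2.9,"y": 8.6,"z": 0,"yaw": 38}
    - {"x": -3.7,"y": 9.4,"z": 0,"yaw": 42}
    - {"x": -4.5,"y": 10.3,"z": 0,"yaw": 47}
    - {"x": -5.3,"y": 11,"z": 0,"yaw": 52}
    - {"x": -5.8,"y": 11.4,"z": 0,"yaw": 55}
    - {"x": -6.3,"y": 11.7,"z": 0,"yaw": 57}
    - {"x": -6.5,"y": 11.8,"z": 0,"yaw": 57}
    - {"x": -6.5,"y": 11.8,"z": 0,"yaw": 57}

```text
clock: 25.6
eef_pos: [0.6, -0.0112, 0.1953]
tool_rot: [0.766, 0.643, 0.0, 0.0]
ft_force: [0.0, -0.3, 0.1]
grip_width: 0.0222
grasp_force: 0.0
```

```bash
python3 go.py .602 -.011 .195 -9.5
```

```text
t 25.6 shift cm [0.05 0.2  0.03] yaw -0.5 tcp [ 0.6    -0.0112  0.1953] tilt [ 0. -0. -1.] w 0.022244069502356342 F 0.0
```

move_arm:
  motion:
    - {"x": 0,"y": 0.1,"z": 0,"yaw": 0}
    - {"x": 0,"y": 0.2,"z": 0,"yaw": 0}
    - {"x": 0,"y": 0.2,"z": 0,"yaw": 0}

```text
clock: 25.98
eef_pos: [0.6002, -0.0112, 0.1953]
tool_rot: [0.766, 0.643, -0.001, -0.001]
ft_force: [-4.9, 0.3, 2.8]
grip_width: 0.0221
grasp_force: 2.8
```

move_arm:
  motion:
    - {"x": 0,"y": 0.1,"z": 0,"yaw": 0}
    - {"x": 0,"y": 0.2,"z": 0,"yaw": 0}
    - {"x": 0,"y": 0.2,"z": 0,"yaw": 0}

```text
clock: 26.35
eef_pos: [0.6003, -0.0112, 0.1952]
tool_rot: [0.766, 0.643, -0.002, -0.003]
ft_force: [-11.2, 2.1, 5.5]
grip_width: 0.022
grasp_force: 5.3
```

The stop is reached. Back off, open a little and rise straight up.

move_arm:
  motion:
    - {"x": 0,"y": -0.3,"z": 0,"yaw": 0}
    - {"x": 0,"y": -0.6,"z": 0,"yaw": 0}
    - {"x": 0,"y": -0.6,"z": 0,"yaw": 0}
    - {"x": 0,"y": -0.6,"z": -0.5,"yaw": 0}
    - {"x": 0,"y": -0.6,"z": -2,"yaw": 0}
    - {"x": 0,"y": -0.6,"z": -4,"yaw": 0}
    - {"x": 0,"y": -0.6,"z": -7,"yaw": 0}
    - {"x": 0,"y": -0.6,"z": -10,"yaw": 0}
    - {"x": 0,"y": -5,"z": -12,"yaw": 0}
    - {"x": 0,"y": -10,"z": -13,"yaw": 0}
    - {"x": 0,"y": -15,"z": -13,"yaw": 0}
    - {"x": 0,"y": -20,"z": -13,"yaw": 0}
    - {"x": 0,"y": -20,"z": -13,"yaw": 0}
    - {"x": 0,"y": -20,"z": -13,"yaw": 0}
  gripper: -0.35

```text
clock: 28.1
eef_pos: [0.4077, 0.0231, 0.3267]
tool_rot: [0.766, 0.643, 0.001, 0.001]
ft_force: [0.0, -0.6, -0.4]
grip_width: 0.0279
grasp_force: 0.0
```

```bash
python3 - <<'E'
from h import *
a=bot.camera("scene");o=bot.get_obs();print(o["clock"],o["eef_pos"])
th=np.radians(-9.5)
def tgt(a):g=th+np.pi/2+a;return [.574+.14*np.cos(g),-.1484+.14*np.sin(g),.222]
print([np.round(proj("scene",tgt(a)),1) for a in(0,.06,.12,.2)])
cv2.imwrite("pics/h9.png",cv2.resize(a[160:290,190:340],None,fx=4.5,fy=4.5,interpolation=2))
E
```

```text
28.15 [0.4080941  0.02304636 0.32623439]
[array([193.5, 267.2]), array([191. , 266.1]), array([188.6, 264.9]), array([185.5, 263. ])]
```

View pics/h9.png

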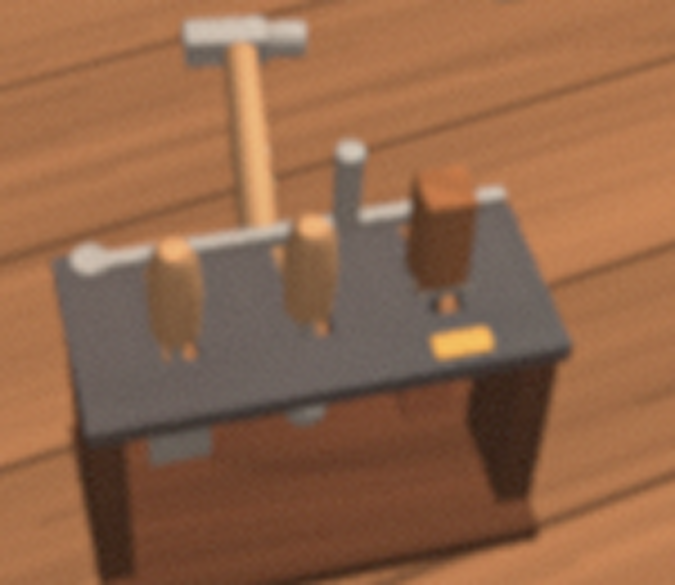

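The keeper lies parallel along the board's front edge: knob top at (350,150), which is image row 193.4, matching the shut angle. The iron hangs upright in its slot at (442,230), and the other tools are in place. Handing in.

```bash
python3 -c "
from workcell import bot
print(bot.job_done())"
```

```text
the job is handed in; nothing more can be done
None
```

The soldering copper hangs in the rack's vacant slot, the keeper bar is shut against its stop, and the job is handed in at about 28 s of the 67 s allowed; the hand-in gave no verdict, so I only have the last picture to go by, which shows the scraper and burnisher still in place.

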